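# Slide the jar caddy past the rack's spring stop

## Robot

A 6-joint arm with a two-finger parallel gripper is mounted at the origin on the work surface. World frame = base frame: x ahead of the robot, y to its left, z up, the work surface at z = 0. Lengths are in m, angles in rad, forces in N, time in s.
With the tool pointing down it reaches from about 0.375 to 0.9 m from the base axis. Payload 3.1 kg.
Tool frame: the origin (TCP) lies on the centre line of the jaws, within the pads' length; the fingertips stand robot.tip_reach ahead of it and the grasp point (between the pads) lies 8 mm behind it (robot.tip_reach is the distance from the TCP to the fingertips, in m); z points along the fingers, y is the line along which they close (so a half turn about z gives the same grasp; the last joint's range is limited). The gripper opens to 87 mm and grips with 3 to 60 N. Pads are 19 mm wide; open, the fingers measure 117 mm over their backs; the gripper's body (75 mm by 190 mm) begins 51 mm behind the grasp point.
Start: joints at [1.119, 0.527, 1.433, -0, 1.181, -0.178], TCP at [0.168, 0.602, 0.234] pointing down, gripper open.
Joint ranges: [-3.08, 3.08], [-0.75, 2.2], [0.22, 2.44], [-1.43, 4.57], [0, 2.65], [-2.85, 2.85]. Speed limits (rad/s): [2.79, 2.79, 3.14, 3.14, 3.14, 3.14].

## Interface

Orientations are given as a unit quaternion [x, y, z, w].
In Python, from rig import robot gives the robot as it stands.
- The arm moves only by the tool jog_arm, never from a script. Its argument "motion" is one flat list of numbers, 7 for each row, row after row: the shift along the tool's x, y, z scaled (see below), then the turn, a rotation vector about the tool's x, y, z scaled (see below), then the gripper's target within -1 to 1 (shut at 1, half-way at 0, fully open at -1). In form: [x, y, z, rx, ry, rz, hand, x, y, z, rx, ry, rz, hand, ...]. A call has 1 to 12 rows; each row shifts and turns the commanded pose from where the row before left it, along the tool's axes as they then stand; what a row does not reach is not made up. The controller multiplies each number of a shift by 4 cm and each number of a turn by 4 degrees. A row lasts 1/8 s, in which the tool goes at most 62.5 mm and 10.7 degrees, less where a joint would pass 70% of its speed; a pose out of reach is approached as far as the arm can. A call with a number of a shift or a turn outside -1 to 1 is refused whole. A call with a gripper value outside its range is refused whole. The fingers move at their own pace and stop on an object; "grip_force" is the grip in N (left out, the last holds). Time passes only in rows, so rows that do not move let the fingers close. It gives the time, the measured TCP pose, the force, the opening and the grip force at its end, in the units of the state.
- robot.get_obs(): the state, without advancing time (a new reading comes with each control period).
- robot.camera(name): name is "side" or "top" or "wrist"; returns the picture (480x640x3 uint8, blue, green, red); there is no depth.
- robot.calibration(name): a dict with "fx", "fy", "cx", "cy" (pixels), "R" (3x3) and "t" (3): a world point X has camera coordinates R X + t; the wrist camera has in their place "T_tool_cam" (4x4, takes a point from camera to tool coordinates, whose origin is the TCP and whose axes are the flange's). Camera axes: x right, y down, z forward; pixel columns grow to the right and rows downward; lengths in m; the calibration is good to about 2 mm. A picture is of the moment at which its call begins: read the wrist's pose just before it. calibration takes no time and is no camera call.
- robot.hand_in(): hands the job in; it is judged then, once.
The state is a dict: "time": time; "q": joint angles; "joint_velocities": joint speeds; "joint_torque": joint torques, N m; "position": TCP position; "tool_rot": TCP orientation; "ft_force": force on the tool from outside, world axes, zero at the start; "moment": the same for the moment, N m; "grip_width": finger opening in m; "grip_force": force on a finger pad.
Only numpy, scipy, OpenCV 4.12 (cv2) and the standard library are available. Lean on these libraries where they do the work, as an engineer would, in place of code of your own. Each camera call takes 0.05 s, during which the arm holds its last target. There are 200 camera calls.

## Task

On the steel rack, hold the spring stop's thumb plate down with a fingertip so that its pin drops, and while it is down push the jar caddy by the back of its ear over the pin; then push it on until its front rests against the rack's end plate beyond the pin and the pin has sprung up again behind it. Only press and push: grip or lift nothing, do not shove hard, do not touch the jar that stands in the caddy (it must stay standing), and leave the other things on the counter alone. Finish with the hand clear of everything.

Things in the scene. Friction and masses are not known exactly. Their poses are not given: they have to be found in the camera images.
- rack: Narrow stainless rack, 338 mm long (y) and 87 mm wide (x), fixed, clamped to the 100 mm high granite backsplash, whose face is 60 mm from its centre line towards +x. Origin on the counter (z = 0) under the runner's centre line, level with the pin; x away from the robot, y along the runner in the caddy's direction of travel (robot's left), z up. Runner floor at z = 50 mm.
- pin (a point): Foot of the spring stop's pin, where it comes up through a brass bush in the runner floor: rack x = -12, y = 0, z = 50 mm. Steel, domed, 12 mm diameter; when up its top is 13 mm above the floor (z = 63 mm) and blocks the caddy. A spring clip with an orange gasket ring sits at the other end of the rack (rack y = -190 to -291, z up to 110 mm).
- end_face (a point): Middle of the inner face of the far end plate, where the caddy must come to rest: rack x = 0, y = +142, z = 65 mm. The plate is as wide as the runner and reaches z = 81 mm. In front of the runner, past the thumb plate (rack y above 30 mm, x below -45 mm), there is nothing but the counter, so a finger can go on there at the pressed plate's height.
- stop (a joint): Spring stop: pin and thumb plate are one part that goes straight down. 0 = up, blocking the caddy; 0.014 m = fully down. The spring takes about 3.4 N to start and 6.2 N at the bottom. From about 0.009 m the caddy can pass over the pin; once its front edge is over the pin the caddy itself keeps the stop down, until its tail has passed.
- thumb_plate: Thumb plate of the spring stop, ribbed steel, in front of the runner on the robot's side: 34 mm (rack x) by 85 mm (rack y) by 3 mm; goes up and down with the stop. Origin in the middle of its top face: rack x = -68, y = -12.5, z = 78 mm when up, so it spans rack x = -85 to -51 and y = -55 to +30 mm.
- caddy: Jar caddy, open steel tray 77 mm wide (x), 130 mm long (y), captive in the runner: slides along rack y only (1.5 N friction), at first 10 to 45 mm short of the pin. Origin mid-underside (z = 54 mm), axes as the rack's. Walls 22 mm high. Its front plate, 58 mm high, runs out towards the robot as an ear: caddy x = -86 to -34, z = 30 to 58 mm, 4.5 mm thick, 6 mm above the raised thumb plate.
- nose (a point): Middle of the lower front edge of the caddy, at caddy (0, 65, 0) mm. In the rack's frame it is at y = -6 mm when the caddy stands against the raised pin and at y = +142 mm when its front is against the far end plate.
- ear_back (a point): Middle of the ear's back face, the face to push on (it faces rack -y), at caddy (-61, 60.5, 44) mm; the front of the caddy is 4.5 mm further along +y.
- nose_skin: The front face (towards +y, the direction of travel) of the caddy's front plate and ear; part of the caddy, origin as the caddy's. The fingers have no business there: plate and ear are not to be pinched.
- empty_jar: Empty glass jar with a metal lid standing loose in the rear pocket of the caddy: 44 mm diameter, 74 mm high, 100 g. Origin in the middle of its underside, z up its axis; at first 29 to 35 mm behind the caddy's middle.
- spice_jar_mid (a point): Centre of a filled glass spice jar on the counter in front of the rack, 44 mm diameter, 86 mm high. Leave alone.
- screw_a_mid (a point): Centre of a green plastic-headed handle screw stood on its head on the counter, head 30 mm diameter, 50 mm high. Leave alone.
- screw_b_mid (a point): Centre of a second such handle screw. Leave alone.
- brush_mid (a point): Centre of the steel vent pipe brush lying on the counter, 170 mm long, 15 mm high. Leave alone.
- mug_mid (a point): Centre of a white mug on the counter, 76 mm diameter plus a handle, 85 mm high. Leave alone.
- soap_mid (a point): Centre of a clear soap bottle on the counter, 64 mm diameter, 190 mm high. Leave alone.
There are look-alikes about, which are no part of the job. Leave any black or yellow look-alike of the empty_jar alone.

How it is judged:
On the way, in this order (a step that is already met when the one before it is completed fails the run):
1. a finger holds the thumb plate down (at least 8 mm) while the caddy is still in front of the pin (value of joint stop above 0.008 m and contact force between the fingers and thumb_plate above 0.5 N and y of nose in the frame of rack below 0 m), for 0.1 s.
2. the caddy's front has gone past over the lowered pin (y of nose in the frame of rack above 0.012 m and value of joint stop above 0.006 m).
At the end, for the whole second after the job is handed in: The caddy's front is within 5 mm of the far end plate and at rest, the pin is up behind it (stop within 2 mm of fully up), and the jar stands upright (within 0.15 rad) in the caddy's rear pocket (y of nose in the frame of rack above 0.137 m and value of joint stop below 0.002 m and linear speed of caddy below 0.01 m/s and angle between empty_jar's own z axis and vertical below 0.15 rad and y of empty_jar in the frame of caddy between -0.065 and 0 m and z of empty_jar in the frame of caddy below 0.012 m); the robot touches nothing.
It fails at once if the jar in the caddy is tipped over or lifted (angle between empty_jar's own z axis and vertical above 0.5 rad or z of empty_jar in the frame of rack above 0.075 m).
It fails at once if the fingers handle the jar (over 2 N) (contact force between the fingers and empty_jar above 2 N).
It fails at once if the caddy is pinched: a finger presses on the front face of its front plate or ear (over 2 N) (contact force between the fingers and nose_skin above 2 N).
It fails at once if the caddy is shoved or gripped hard (over 35 N) (contact force between the fingers and caddy above 35 N).
It fails at once if another thing on the counter is moved by more than 30 mm (distance of any of spice_jar_mid, screw_a_mid, screw_b_mid, brush_mid, mug_mid, soap_mid from where it was at the start of the episode above 0.03 m).
It also fails if it takes over 43 s, if anything falls off the work surface, if the arm or the gripper's body presses on something with over 40 N, if the wrist force passes 120 N, or if a joint passes its speed limit or range.

## Working session

There is one attempt and no reset: what is moved stays moved. The work goes in short steps, Python scripts to look and compute and a tool call to move; the robot and the scene stay as the last step left them, time stands still between calls to the robot, and variables do not carry over. Pictures are saved under pics/ and viewed, at most 10 in all, crops included, and the job is handed in when it is done.

Besides the shell and the picture viewer there is one more tool, called after "Call:" as a command line: name --argument value ..., lists and objects as JSON in quotes. jog_arm: Moves the arm, as the interface text tells. Shifts and turns lie within -1 to 1; 1 stands for 4 cm of shift or 4 degrees of turn. Its arguments: {"type":"object","properties":{"motion":{"type":"array","items":{"type":"number"}},"grip_force":{"type":"number"}},"required":["motion"]}

```bash
mkdir -p pics; python3 - <<'E'
from rig import robot
import cv2, numpy as np
o=robot.get_obs(); print(o['time'],o['position'],o['tool_rot'],o['grip_width'],robot.tip_reach)
for n in ['top','side']:
    im=robot.camera(n); cv2.imwrite(f'pics/{n}0.png',im)
    c=robot.calibration(n); print(n,c['fx'],c['cx'],c['cy'],(-np.array(c['R']).T@c['t']).round(3),np.round(c['R'],3).tolist())
E
```

```text
0.0 [0.16805389 0.60125636 0.23257332] [ 1.35956830e-01  9.90714188e-01 -1.01872132e-03 -3.18018999e-04] 0.08726301648684975 0.011
top 583.5155662402819 322.8100342721859 239.2425173905295 [ 0.339 -0.116  1.168] [[-0.003, -1.0, -0.01], [-0.986, 0.005, -0.166], [0.166, 0.009, -0.986]]
side 456.31473774205244 324.1732456106114 248.4038116723591 [0.347 0.559 0.88 ] [[-0.965, -0.262, -0.006], [-0.197, 0.74, -0.643], [0.174, -0.62, -0.766]]
```

View pics/top0.png

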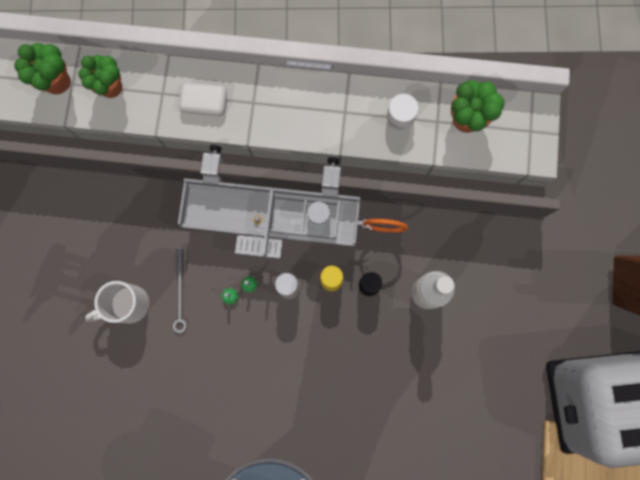

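View pics/side0.png

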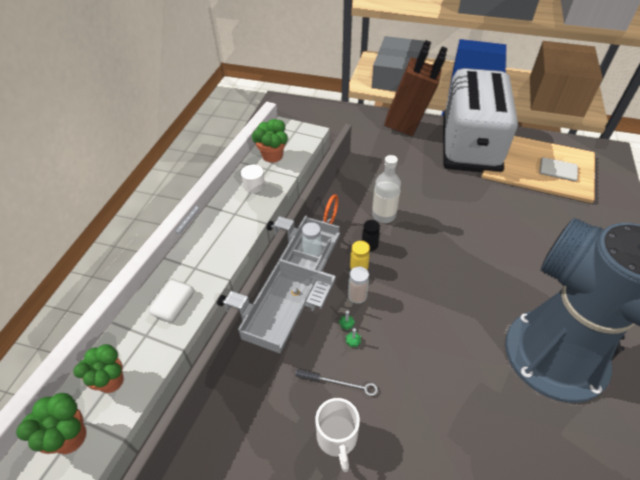

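The top view shows the rack from (180,205) to (358,215), the pin near (257,220), the thumb plate near (258,246), and the caddy at columns 268–338 with the metal-lidded jar at (318,212). Possible mix-ups for the empty jar are the spice jar (287,284), the yellow jar (332,278) and the black jar (370,284), all of which stand on the counter. The jar in the caddy is the right one. The green screws are at (230,296) and (249,284). Next are close crops of both views.

```bash
python3 - <<'E'
import cv2
a=cv2.imread('pics/top0.png')[165:315,170:370]; cv2.imwrite('pics/topc.png',cv2.resize(a,None,fx=4,fy=4,interpolation=cv2.INTER_CUBIC))
a=cv2.imread('pics/side0.png')[210:360,210:400]; cv2.imwrite('pics/sidec.png',cv2.resize(a,None,fx=4,fy=4,interpolation=cv2.INTER_CUBIC))
E
```

```text
(no output)
```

View pics/topc.png

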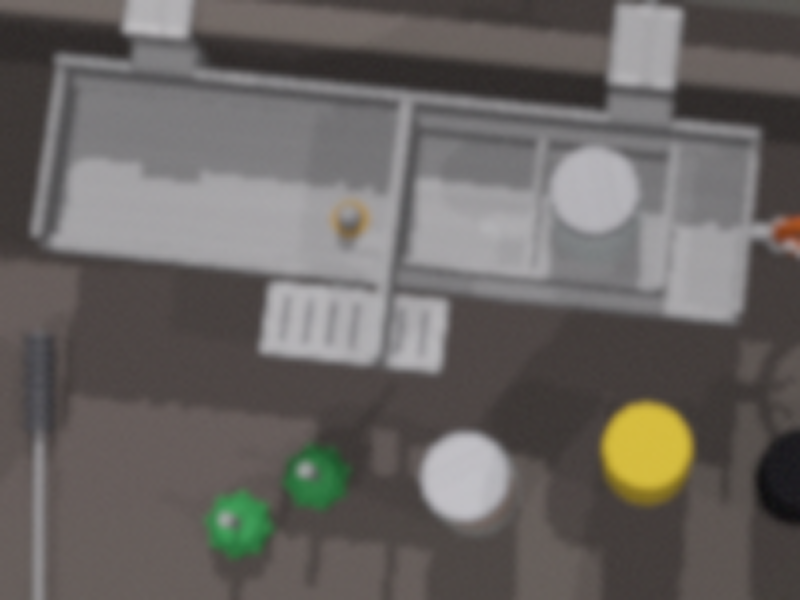

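View pics/sidec.png

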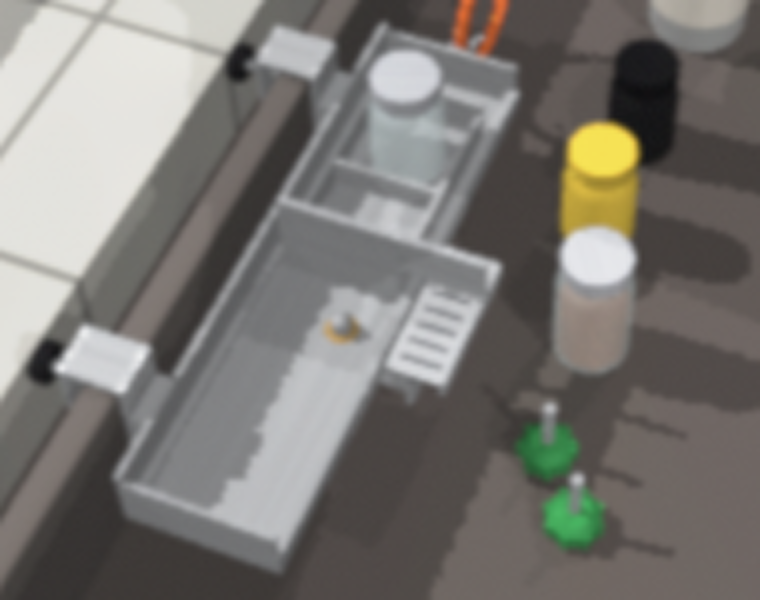

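The crops show these positions:

| Feature | Top crop | Side crop |
|---|---|---|
| Brass bush | (350,218) | (341,327) |
| Ear tip | (384,362) | (499,264) |
| Thumb plate +y corners | (268,284), (262,354) | (388,365), (442,384) |

The jar with the plain metal lid stands in the caddy, so that choice is confirmed. Next I triangulate these points.

```bash
cat > h.py <<'E'
from rig import robot
import cv2, numpy as np
def P(n):
    c=robot.calibration(n); K=np.array([[c['fx'],0,c['cx']],[0,c['fy'],c['cy']],[0,0,1]])
    return K@np.c_[c['R'],c['t']]
def ray(n,uv,z):
    p=P(n); A=np.c_[p[:,:2],-np.r_[uv,1]]; return np.linalg.solve(A,-(p[:,2]*z+p[:,3]))[:2]
def tri(a,b):
    X=cv2.triangulatePoints(P('top'),P('side'),np.float64(a),np.float64(b)).ravel(); return X[:3]/X[3]
tc=lambda u,v:((u+.5)/4-.5+170,(v+.5)/4-.5+165)
sc=lambda u,v:((u+.5)/4-.5+210,(v+.5)/4-.5+210)
E
python3 - <<'E'
from h import *
def bush(n,c):
    h=cv2.cvtColor(cv2.imread(f'pics/{n}0.png'),cv2.COLOR_BGR2HSV)
    m=cv2.inRange(h,(8,90,80),(28,255,255)); w=np.zeros_like(m); u,v=map(int,c); w[v-8:v+9,u-8:u+9]=m[v-8:v+9,u-8:u+9]
    p=np.argwhere(w)[:,::-1]; print(n,len(p)); (x,y),r=cv2.minEnclosingCircle(p.astype(np.float32)); return (x,y)
bt,bs=bush('top',tc(350,218)),bush('side',sc(341,327)); b=tri(bt,bs)
print('bush',bt,bs,b.round(4), ray('top',bt,.05).round(4),ray('side',bs,.05).round(4))
for k,a,s in [('plateA',(268,284),(388,365)),('plateB',(262,354),(442,384)),('eartip',(384,362),(499,264)),('frontback',(407,97),(283,200)),('endL',(60,57),(118,478)),('endR',(33,236),(282,543))]:
    print(k,tri(tc(*a),sc(*s)).round(4))
f=[ray('top',tc(*p),.081) for p in [(60,58),(760,132),(33,238),(740,320)]]
for a,c in [(1,0),(3,2)]:
    d=f[c]-f[a]; print('edge heading',np.degrees(np.arctan2(d[1],d[0])).round(2),np.linalg.norm(d).round(4))
for p in [(268,284),(262,354),(440,372),(448,298)]: print('plate',ray('top',tc(*p),.078).round(4))
for p in [(465,478)]: print('spice',ray('top',tc(*p),.086).round(4))
for p in [(306,474),(230,520)]: print('screw',ray('top',tc(*p),.04).round(4))
E
```

```text
top 9
side 8
bush (258.5, 221.0) (295.0, 292.5) [0.5656 0.0214 0.0426] [0.5641 0.0205] [0.5637 0.0261]
plateA [0.5289 0.058  0.0782]
plateB [0.4969 0.0607 0.0758]
eartip [ 0.4861 -0.0006  0.1061]
frontback [ 0.6102 -0.0103  0.1093]
endL [0.6391 0.1598 0.0829]
endR [0.5513 0.1706 0.0786]
edge heading 83.49 0.3389
edge heading 83.03 0.3382
plate [0.5304 0.0582]
plate [0.4968 0.0603]
plate [ 0.4879 -0.0239]
plate [ 0.5233 -0.0274]
spice [ 0.4371 -0.0367]
screw [0.4435 0.0438]
screw [0.4213 0.0802]
```

Call:
jog_arm --motion '[-0.5, -0.5, 0, 0, 0, 0, 1, -0.95, -0.95, 0, 0, 0, 0, 1, -0.95, -0.95, 0, 0, 0, 0, 1, -0.95, -0.95, 0, 0, 0, 0, 1, -0.95, -0.95, 0, 0, 0, 0, 1, -0.95, -0.95, 0, 0, 0, 0, 1, -0.95, -0.95, 0, 0, 0, 0, 1, -0.95, -0.95, 0, 0, 0, 0, 1, -0.95, -0.95, 0, 0, 0, 0, 1, -0.95, -0.95, 0, 0, 0, 0, 1, -0.95, -0.95, 0, 0, 0, 0, 1, -0.6, -0.6, 0, 0, 0, 0, 1]' --grip_force 10

```text
time: 1.6
position: [0.4635, 0.0771, 0.2334]
tool_rot: [0.137, 0.991, -0.0, 0.0]
ft_force: [-0.5, -0.2, 0.4]
grip_width: 0.0008
grip_force: 0.0
```

Call:
jog_arm --motion '[0, 0, 0, 0, 0, 1, 1, 0, 0, 0, 0, 0, 1, 1, 0, 0, 0, 0, 0, 1, 1, 0, 0, 0, 0, 0, 1, 1, 0, 0, 0, 0, 0, 1, 1, 0, 0, 0, 0, 0, 1, 1, 0, 0, 0, 0, 0, 1, 1, 0, 0, 0, 0, 0, 1, 1, 0, 0, 0, 0, 0, 1, 1, 0, 0, 0, 0, 0, 1, 1]'

```text
time: 2.85
position: [0.4621, 0.0794, 0.2333]
tool_rot: [0.468, 0.884, -0.0, -0.0]
ft_force: [0.1, 0.4, 0.3]
grip_width: 0.0002
grip_force: 0.0
```

Call:
jog_arm --motion '[0, 0, 0, 0, 0, 1, 1, 0, 0, 0, 0, 0, 1, 1, 0, 0, 0, 0, 0, 1, 1, 0, 0, 0, 0, 0, 1, 1, 0, 0, 0, 0, 0, 1, 1, 0, 0, 0, 0, 0, 1, 1, 0, 0, 0, 0, 0, 1, 1, 0, 0, 0, 0, 0, 1, 1, 0, 0, 0, 0, 0, 1, 1, 0, 0, 0, 0, 0, 1, 1, 0, 0, 0, 0, 0, 0.2, 1, 0, 0, 0, 0, 0, 0, 1]'

```text
time: 4.35
position: [0.4623, 0.0793, 0.2334]
tool_rot: [0.745, 0.667, -0.0, -0.0]
ft_force: [-0.0, -0.2, 1.0]
grip_width: -0.0001
grip_force: 0.0
```

```bash
cat >> h.py <<'E'
from scipy.spatial.transform import Rotation as Ro
YAW=np.radians(-6.3); O=np.array([.578,.0215])
RX=np.array([np.cos(YAW),np.sin(YAW)]); RY=np.array([-np.sin(YAW),np.cos(YAW)])
def w2r(p): d=np.array(p[:2])-O; return np.array([d@RX,d@RY])
def st():
    o=robot.get_obs(); R=Ro.from_quat(o['tool_rot']).as_matrix()
    print('t',round(o['time'],2),'pos',o['position'].round(4),'rack',w2r(o['position']).round(4),'tipz',round(o['position'][2]-robot.tip_reach,4),'F',np.round(o['ft_force'],2),'w',round(o['grip_width'],4),'xhead',np.degrees(np.arctan2(R[1,0],R[0,0])).round(2),'zax',R[:,2].round(4))
    return o,R
def goto(rx,ry):
    o,R=st(); d=np.r_[O+rx*RX+ry*RY-o['position'][:2],0]; print('tool delta/4cm',(R.T@d/.04).round(3))
E
python3 - <<'E'
from h import *
goto(-.068,-.047)
E
```

```text
t 4.35 pos [0.4623 0.0793 0.2334] rack [-0.1214  0.0448] tipz 0.2224 F [-0.03 -0.23  0.97] w -0.0001 xhead 83.62 zax [-5.e-04  0.e+00 -1.e+00]
tool delta/4cm [-2.293e+00  1.338e+00 -1.000e-03]
```

Call:
jog_arm --motion '[-0.77, 0.45, 0, 0, 0, 0, 1, -0.77, 0.45, 0, 0, 0, 0, 1, -0.76, 0.44, 0, 0, 0, 0, 1, 0, 0, 0.5, 0, 0, 0, 1, 0, 0, 0.5, 0, 0, 0, 1, 0, 0, 0.5, 0, 0, 0, 1, 0, 0, 0, 0, 0, 0, 1]'

```text
time: 5.22
position: [0.5042, -0.0179, 0.1723]
tool_rot: [0.745, 0.667, -0.001, -0.002]
ft_force: [0.6, -0.1, 0.0]
grip_width: 0.0005
grip_force: 0.0
```

```bash
python3 - <<'E'
from h import *
goto(-.068,-.047)
cv2.imwrite('pics/w1.png',robot.camera('wrist'))
E
```

```text
t 5.22 pos [ 0.5042 -0.0179  0.1723] rack [-0.069  -0.0472] tipz 0.1613 F [ 0.58 -0.13  0.01] w 0.0005 xhead 83.6 zax [-0.0039  0.001  -1.    ]
tool delta/4cm [ 0.006  0.026 -0.   ]
```

View pics/w1.png

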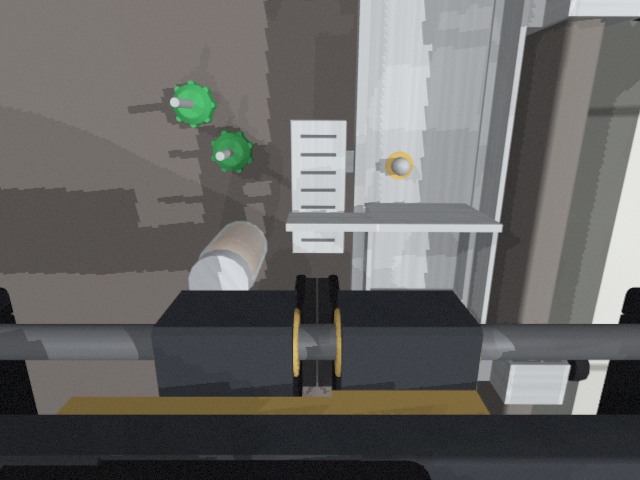

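The wrist view shows the thumb plate with corners at (291,121), (346,121) and (292,252), the bush at (400,165), and the ear's top edge at rows 222–231 (tip at column 288). The finger is in line with the plate.

```bash
cat >> h.py <<'E'
def wray(uv,z,o):
    c=robot.calibration('wrist'); T=np.array(c['T_tool_cam']); R=Ro.from_quat(o['tool_rot']).as_matrix()
    d=R@T[:3,:3]@np.array([(uv[0]-c['cx'])/c['fx'],(uv[1]-c['cy'])/c['fy'],1]); p=R@T[:3,3]+o['position']
    return p+d*(z-p[2])/d[2],p
E
python3 - <<'E'
from h import *
o,R=st()
for k,uv,z in [('A',(291,121),.078),('B',(346,121),.078),('C',(292,252),.078),('D',(344,252),.078),('bush',(400,165),.05),('eartop back-tip',(288,231),.112),('eartop front-tip',(288,222),.112),('plate top right',(499,231),.112),('r2',(499,222),.112),('runner rail near',(357,100),.081)]:
    X,p=wray(uv,z,o); print(k,w2r(X).round(4))
print('cam',w2r(p).round(4),p[2])
E
```

```text
t 5.28 pos [ 0.5051 -0.018   0.1732] rack [-0.0682 -0.0473] tipz 0.1622 F [-0.3  -0.76 -0.27] w 0.0003 xhead 83.59 zax [-1.5e-03  4.0e-04 -1.0e+00]
A [-0.0825  0.0278]
B [-0.0493  0.0277]
C [-0.0835 -0.0557]
D [-0.049  -0.0558]
bush [-0.0093 -0.0018]
eartop back-tip [-0.0832 -0.0315]
eartop front-tip [-0.0831 -0.0263]
plate top right [ 0.0355 -0.0317]
r2 [ 0.0348 -0.0265]
runner rail near [-0.0433  0.0395]
cam [-0.0667  0.0289] 0.32346116482202447
```

Call:
jog_arm --motion '[0, 0.04, 0.5, 0, 0, 0, 1, 0, 0, 0.5, 0, 0, 0, 1, 0, 0, 0.5, 0, 0, 0, 1, 0, 0, 0.4, 0, 0, 0, 1, 0, 0, 0, 0, 0, 0, 1, 0, 0, 0, 0, 0, 0, 1]'

```text
time: 6.02
position: [0.5079, -0.0185, 0.0985]
tool_rot: [0.746, 0.666, 0.001, 0.001]
ft_force: [0.2, 0.2, 0.9]
grip_width: 0.0007
grip_force: 0.0
```

```bash
python3 -c "
from h import *
st()"
```

```text
t 6.03 pos [ 0.5079 -0.0185  0.0985] rack [-0.0653 -0.0474] tipz 0.0875 F [0.15 0.17 0.91] w 0.0007 xhead 83.58 zax [ 2.e-03 -5.e-04 -1.e+00]
```

Call:
jog_arm --motion '[0, 0, 0.2, 0, 0, 0, 1, 0, 0, 0.1, 0, 0, 0, 1, 0, 0, 0.1, 0, 0, 0, 1, 0, 0, 0, 0, 0, 0, 1, 0, 0, 0, 0, 0, 0, 1]'

```text
time: 6.65
position: [0.5079, -0.0185, 0.0819]
tool_rot: [0.746, 0.666, 0.001, 0.001]
ft_force: [2.2, -0.7, 3.9]
grip_width: 0.0003
grip_force: 2.1
```

```bash
python3 -c "
from h import *
st()"
```

```text
t 6.65 pos [ 0.5079 -0.0185  0.0819] rack [-0.0653 -0.0475] tipz 0.0709 F [ 2.22 -0.74  3.87] w 0.0003 xhead 83.57 zax [ 1.9e-03 -5.0e-04 -1.0e+00]
```

Call:
jog_arm --motion '[0, 0, 0.06, 0, 0, 0, 1, 0, 0, 0.06, 0, 0, 0, 1, 0, 0, 0, 0, 0, 0, 1, 0, 0, 0, 0, 0, 0, 1]'

```text
time: 7.15
position: [0.5079, -0.0185, 0.0769]
tool_rot: [0.746, 0.666, 0.001, 0.001]
ft_force: [3.3, -0.5, 5.3]
grip_width: 0.0005
grip_force: 2.6
```

```bash
python3 -c "
from h import *
st()
cv2.imwrite('pics/w2.png',robot.camera('wrist'))"
```

```text
t 7.15 pos [ 0.5079 -0.0185  0.0769] rack [-0.0653 -0.0474] tipz 0.0659 F [ 3.3  -0.49  5.34] w 0.0005 xhead 83.56 zax [ 1.9e-03 -4.0e-04 -1.0e+00]
```

View pics/w2.png

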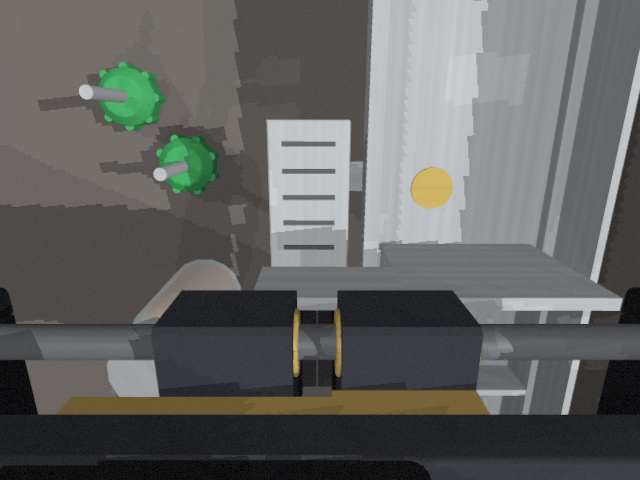

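The pin is down: only the bush shows, at (432,188). The finger stands behind the ear on the plate, so I can push.

Call:
jog_arm --motion '[0.1, 0, 0, 0, 0, 0, 1, 0.1, 0, 0, 0, 0, 0, 1, 0.1, 0, 0, 0, 0, 0, 1, 0.1, 0, 0, 0, 0, 0, 1, 0.1, 0, 0, 0, 0, 0, 1, 0.1, 0, 0, 0, 0, 0, 1]'

```text
time: 7.95
position: [0.5089, 0.0045, 0.0767]
tool_rot: [0.745, 0.667, -0.001, 0.0]
ft_force: [0.4, -5.3, 5.3]
grip_width: 0.0007
grip_force: 3.4
```

```bash
python3 -c "
from h import *
st()"
```

```text
t 7.95 pos [0.5089 0.0045 0.0767] rack [-0.0668 -0.0245] tipz 0.0657 F [ 0.42 -5.25  5.33] w 0.0007 xhead 83.64 zax [-0.0019 -0.0017 -1.    ]
```

Call:
jog_arm --motion '[0.1, 0, 0, 0, 0, 0, 1, 0.1, 0, 0, 0, 0, 0, 1, 0.1, 0, 0, 0, 0, 0, 1, 0.1, 0, 0, 0, 0, 0, 1, 0.1, 0, 0, 0, 0, 0, 1, 0.1, 0, 0, 0, 0, 0, 1, 0.1, 0, 0, 0, 0, 0, 1, 0.1, 0, 0, 0, 0, 0, 1]'

```text
time: 8.95
position: [0.5126, 0.0362, 0.0767]
tool_rot: [0.745, 0.667, -0.001, 0.0]
ft_force: [0.1, -6.0, 5.6]
grip_width: 0.0004
grip_force: 3.4
```

```bash
python3 -c "
from h import *
st()
cv2.imwrite('pics/w3.png',robot.camera('wrist'))"
```

```text
t 8.95 pos [0.5126 0.0362 0.0767] rack [-0.0667  0.0075] tipz 0.0657 F [ 0.12 -6.04  5.64] w 0.0004 xhead 83.63 zax [-0.0018 -0.0019 -1.    ]
```

View pics/w3.png

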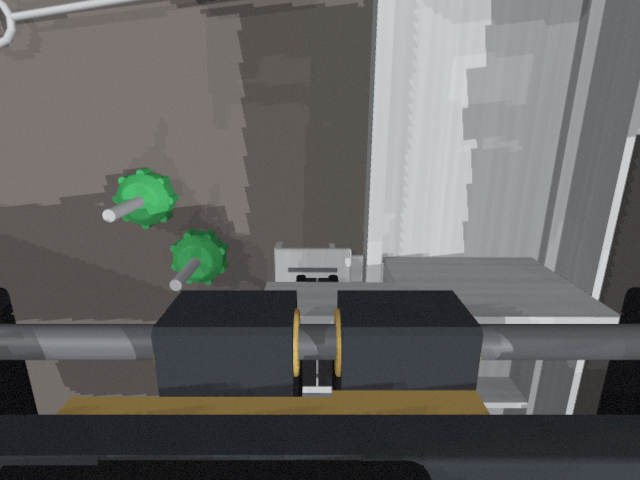

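The caddy front is past the pin, with the finger still on the plate. The jar has the same motion as before, so I push on.

Call:
jog_arm --motion '[0.12, 0, 0, 0, 0, 0, 1, 0.14, 0, 0, 0, 0, 0, 1, 0.15, 0, 0, 0, 0, 0, 1, 0.15, 0, 0, 0, 0, 0, 1, 0.15, 0, 0, 0, 0, 0, 1, 0.15, 0, 0, 0, 0, 0, 1, 0.15, 0, 0, 0, 0, 0, 1, 0.15, 0, 0, 0, 0, 0, 1, 0.15, 0, 0, 0, 0, 0, 1, 0.15, 0, 0, 0, 0, 0, 1, 0.15, 0, 0, 0, 0, 0, 1, 0.15, 0, 0, 0, 0, 0, 1]'

```text
time: 10.5
position: [0.5206, 0.1078, 0.0764]
tool_rot: [0.746, 0.666, -0.001, -0.0]
ft_force: [0.0, -4.1, -0.9]
grip_width: 0.0008
grip_force: 2.2
```

```bash
python3 -c "
from h import *
st()"
```

```text
t 10.5 pos [0.5206 0.1078 0.0764] rack [-0.0665  0.0794] tipz 0.0654 F [ 0.05 -4.14 -0.94] w 0.0008 xhead 83.58 zax [-1.3e-03 -1.0e-04 -1.0e+00]
```

Call:
jog_arm --motion '[0.14, 0, 0, 0, 0, 0, 1, 0.12, 0, 0, 0, 0, 0, 1, 0.12, 0, 0, 0, 0, 0, 1, 0.12, 0, 0, 0, 0, 0, 1, 0.12, 0, 0, 0, 0, 0, 1, 0.12, 0, 0, 0, 0, 0, 1, 0.1, 0, 0, 0, 0, 0, 1, 0.08, 0, 0, 0, 0, 0, 1, 0, 0, 0, 0, 0, 0, 1]'

```text
time: 11.62
position: [0.5262, 0.1449, 0.0772]
tool_rot: [0.746, 0.666, 0.001, 0.0]
ft_force: [0.1, 0.7, -0.1]
grip_width: 0.0006
grip_force: 0.0
```

```bash
python3 -c "
from h import *
st()"
```

```text
t 11.62 pos [0.5262 0.1449 0.0772] rack [-0.065   0.1169] tipz 0.0662 F [ 0.06  0.72 -0.07] w 0.0006 xhead 83.57 zax [ 0.0024  0.0012 -1.    ]
```

Call:
jog_arm --motion '[0.06, 0, 0, 0, 0, 0, 1, 0.06, 0, 0, 0, 0, 0, 1, 0.05, 0, 0, 0, 0, 0, 1, 0.04, 0, 0, 0, 0, 0, 1, 0, 0, 0, 0, 0, 0, 1]'

```text
time: 12.25
position: [0.5262, 0.1524, 0.0767]
tool_rot: [0.746, 0.666, 0.0, -0.0]
ft_force: [0.4, -0.2, -0.2]
grip_width: 0.0003
grip_force: 0.0
```

```bash
python3 -c "
from h import *
st()"
```

```text
t 12.25 pos [0.5262 0.1524 0.0767] rack [-0.0658  0.1245] tipz 0.0657 F [ 0.41 -0.23 -0.22] w 0.0003 xhead 83.56 zax [ 0.e+00  3.e-04 -1.e+00]
```

Call:
jog_arm --motion '[0.04, 0, 0, 0, 0, 0, 1, 0.03, 0, 0, 0, 0, 0, 1, 0, 0, 0, 0, 0, 0, 1]'

```text
time: 12.62
position: [0.5264, 0.1545, 0.0767]
tool_rot: [0.746, 0.666, -0.0, 0.0]
ft_force: [0.4, -4.8, 1.1]
grip_width: 0.0005
grip_force: 2.2
```

```bash
python3 -c "
from h import *
st()"
```

```text
t 12.62 pos [0.5264 0.1545 0.0767] rack [-0.0659  0.1265] tipz 0.0657 F [ 0.35 -4.79  1.13] w 0.0005 xhead 83.59 zax [-5.e-04 -8.e-04 -1.e+00]
```

Call:
jog_arm --motion '[0.04, 0, 0, 0, 0, 0, 1, 0.03, 0, 0, 0, 0, 0, 1, 0, 0, 0, 0, 0, 0, 1]'

```text
time: 13.0
position: [0.5264, 0.1546, 0.0767]
tool_rot: [0.745, 0.667, -0.002, 0.001]
ft_force: [-0.4, -15.5, 2.9]
grip_width: 0.0003
grip_force: 7.5
```

```bash
python3 -c "
from h import *
st()
a=robot.camera('top')[165:315,170:370]; cv2.imwrite('pics/t2.png',cv2.resize(a,None,fx=4,fy=4,interpolation=cv2.INTER_CUBIC))"
```

```text
t 13.0 pos [0.5264 0.1546 0.0767] rack [-0.0659  0.1266] tipz 0.0657 F [ -0.41 -15.49   2.86] w 0.0003 xhead 83.67 zax [-0.0019 -0.005  -1.    ]
```

The caddy is solid against the end plate: 15 N with no travel. I back off a little, lift, and check.

Call:
jog_arm --motion '[-0.1, 0, 0, 0, 0, 0, 1, -0.15, 0, 0, 0, 0, 0, 1, 0, 0, -0.5, 0, 0, 0, 1, 0, 0, -0.9, 0, 0, 0, 1, 0, 0, -0.9, 0, 0, 0, 1, 0, 0, -0.9, 0, 0, 0, 1, 0, -0.8, -0.4, 0, 0, 0, 1, 0.3, -0.8, 0, 0, 0, 0, 1, 0.8, -0.6, 0, 0, 0, 0, 1, 0.8, 0, 0, 0, 0, 0, 1, 0.8, 0, 0, 0, 0, 0, 1, 0.4, 0, 0, 0, 0, 0, 1]'

```text
time: 14.55
position: [0.4519, 0.2826, 0.2207]
tool_rot: [0.745, 0.667, 0.0, -0.0]
ft_force: [0.2, 0.4, 0.3]
grip_width: 0.0006
grip_force: 0.0
```

```bash
python3 -c "
from h import *
st()
a=robot.camera('top')[165:315,170:370]; b=robot.camera('side')[210:360,210:400]
im=np.hstack([cv2.resize(a,(400,300),interpolation=cv2.INTER_CUBIC),cv2.resize(b,(380,300),interpolation=cv2.INTER_CUBIC)]); cv2.imwrite('pics/f.png',im)"
```

```text
t 14.55 pos [0.4519 0.2826 0.2207] rack [-0.154   0.2456] tipz 0.2097 F [0.25 0.41 0.32] w 0.0006 xhead 83.68 zax [ 1.e-04  6.e-04 -1.e+00]
```

View pics/f.png

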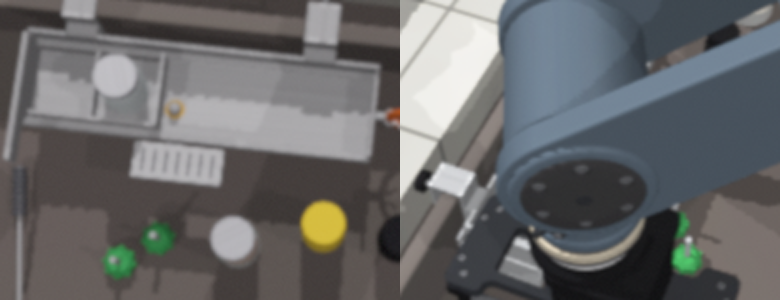

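The caddy's front is at the end plate, with the ear at the left end near (10,140). The pin is visible behind its tail at (175,108), the plate is up again, the jar stands at (115,75), and the hand is clear.

```bash
python3 -c "
from rig import robot
print(robot.hand_in())"
```

```text
the job is handed in; nothing more can be done
None
```

I handed the job in at about 14.6 s of the 43 s allowed: the caddy sits against the end plate, the pin is up behind it, the jar is standing, and the hand is clear. The hand-in returned no verdict, so this rests on the last pictures and the force readings.

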